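# Unlatch the spring bar and take out the power module

### The job

Take the forked tool from the rack, straddle the spring bar in the open chassis with it and push the bar's collar back, away from the module, only as hard as its spring needs, until the power module is freed and pops up in its bay. Put the forked tool back in the rack slot it came from, then lift the module out and set it down gently, upright, in the empty grey tray, disturbing nothing else.

Things in the scene. Friction and masses are not known exactly. Their poses are not given: they have to be found in the camera images.
- fork: Forked tool, 110 mm long, 80 g: black flat rectangular handle 34 x 20 x 50 mm (x, y, z) over a steel blade 23 mm wide (x), 4 mm thick (y), that ends below in two 6 mm tines with a slot 11 mm wide, 19 mm deep. Origin between the tine tips, at the bottom; z up, handle from z = 60 to 110 mm. It stands in a rack slot, the handle resting on the rack's top. Grip it by the 20 mm thickness.
- blade: A bystander: another tool standing in the other slot of the rack, told by its round black handle 32 mm across. Same height; origin at its bottom tip. Leave it in place.
- rack: Fixed plywood tool rack 170 x 60 x 72 mm (x, y, z), long sides open; origin at the centre of its underside, on the bench. Two slots 29 x 11 mm (x, y) through its 12 mm top board, at x = -40 and +40 mm, y = 0. A tool in place stands with its origin at z = 12 mm in the rack's frame, its x axis along the rack's x. Which tool is in which slot varies.
- chassis: Fixed aluminium chassis 150 x 200 mm, walls 16 mm high; origin under its centre, on the bench. A steel bay (30 mm high) at x = 0, y = -35 mm holds the module with 1.5 mm play. The bar lies along y at x = 0, z = 38 mm. Free for the fork: 18 mm of it, between an ear (plate at y = 2 to 6 mm, 44 mm high) and the collar (y = 24 mm). Behind the collar: spring barrel, y = 43 to 77 mm, 50 mm high.
- collar (a point): Centre of the module-side face of the spring bar's collar, a square steel plate 23 x 23 mm, 5 mm thick, on the 6 mm bar; it moves with the bar. Its y axis (the chassis' y) points along the bar away from the module: the direction to push.
- spring_bar (a joint): How far the bar is pushed back (m); 0: its tip is 6 mm deep in the module's lug. The spring resists with 3 N at first, 6 N at 6 mm, plus up to 3 N of friction. The tip leaves the lug at about 6 mm; a hard stop comes at 8.5 mm. It springs back when let go. More than 15 N from the tool bends the bar; the fingers must not touch it.
- module: Power module, 250 g give or take a fifth: aluminium block 50 x 50 x 34 mm with a black grip rib on top, 16 x 36 mm (x, y), z = 34 to 58 mm, and an 8 mm lug on its +y face for the bar's tip. Origin under its centre, x and y as the chassis'. Latched, its origin is about 8 mm above the table; once the bar is clear a spring plate lifts it to 23 mm and it stays up, the tip beneath the lug.
- tray: Fixed empty grey tray 160 x 140 x 25 mm (x, y, z), walls and floor 4 mm thick; standing on the bench; origin at the centre of its underside.
- meter: A bystander: yellow hand-held meter 190 x 88 x 42 mm lying on the mat beyond the chassis; origin under its centre.
- flux: A bystander: small jar 40 mm across, 55 mm high, beyond the chassis on the left; origin under its centre.
- spool: A bystander: steel spool 52 mm across, 38 mm high, beyond the chassis on the right; origin under its centre.
- driver: A bystander: grey screwdriver, 160 mm, lying near the robot on the left; origin under its centre.
- can: A bystander: blue can 54 mm across, 120 mm high, beyond the rack; origin under its centre.
- transformer: A bystander: small transformer 50 x 46 x 32 mm, dark with a copper winding, between robot, chassis and rack; origin under its centre.
Things that resemble listed ones, but are neither listed nor needed, are in the scene too. Leave any green look-alike of the module alone.

How it is judged:
By the outcome, as a careful person would: the job done as asked, in the order asked, and still so for the second after the job is handed in, with the robot touching nothing.
It also fails if it takes over 72 s, if anything falls off the work surface, if the arm or the gripper's body presses on something with over 40 N, if the wrist force passes 120 N, or if a joint passes its speed limit or range.

### The arm

A 6-joint arm with a two-finger parallel gripper is mounted at the origin on the work surface. World frame = base frame: x ahead of the robot, y to its left, z up, the work surface at z = 0. Lengths are in m, angles in degrees, forces in N, time in s.
With the tool pointing down it reaches from about 0.35 to 0.875 m from the base axis. Payload 4.2 kg.
Tool frame: the origin (TCP) lies midway between the tips of the shut fingers; the grasp point (between the pads) lies 19 mm behind it; z points along the fingers, y is the line along which they close (so a half turn about z gives the same grasp; the last joint's range is limited). The gripper opens to 87 mm and grips with 3 to 60 N. Pads are 19 mm wide; open, the fingers measure 117 mm over their backs; the gripper's body (75 mm by 190 mm) begins 51 mm behind the grasp point.
Start: joints at [91.192, 22.042, 0.453, 0, -68.411, -14.817], TCP at [0.147, 0.607, 0.223] pointing down, gripper open.
Joint ranges: [-179.83, 179.83], [-69.29, 118.12], [-61.27, 80.66], [-181.25, 117.63], [-171.15, -9.14], [-177.46, 177.46]. Speed limits (degrees/s): [159.86, 159.86, 180, 180, 180, 180].

### API

Orientations are given as a 3x3 rotation matrix whose columns are the frame's x, y, z axes.
In Python, from station import r, cams gives the robot as it stands.
- The arm moves only by the tool play_rows, never from a script. Its argument "commands" is text: rows parted by semicolons, each of 6 numbers parted by spaces: the shift along the world's x, y, z normalised to -1 to 1, where 1 is 30 mm, then the turn, a rotation vector about the world's x, y, z normalised to -1 to 1, where 1 is 0.15 rad. A call has 1 to 20 rows; each row shifts and turns the commanded pose from where the row before left it; what a row does not reach is not made up. A row lasts 1/10 s, in which the tool goes at most 50 mm and 8.59 degrees, less where a joint would pass 70% of its speed; a pose out of reach is approached as far as the arm can. A call with a number of a shift or a turn outside -1 to 1 is refused whole. A call with a gripper value outside its range is refused whole. "grip" is the finger opening in mm, from 0 to 87, set as the call begins (left out, the last holds). The fingers move at their own pace and stop on an object; the grip force is fixed at half the most. Time passes only in rows, so rows that do not move let the fingers close. It gives the time, the measured TCP pose, the force, the opening and the grip force at its end, in the units of the state.
- r.sense(): the state, without advancing time (a new reading comes with each control period).
- cams.capture(name): name is "side" or "top"; returns (picture, depth): 400x640x3 uint8, blue, green, red; 400x640 float32, m along the optical axis (not along the pixel's ray), 0 where there is no reading.
- cams.camera_info(name): a dict with "mtx" (3x3 intrinsics, pixels), "k1" (the pictures are not rectified: a ray, as slopes to the right and down, at radius r is drawn at 1 + k1 r^2 times it, then the intrinsics apply), "R" (3x3) and "t" (3): a world point X has camera coordinates R X + t. Camera axes: x right, y down, z forward; pixel columns grow to the right and rows downward; lengths in m; the calibration is good to about 2 mm. A picture is of the moment at which its call begins. camera_info takes no time and is no camera call.
- r.finish_job(): hands the job in; it is judged then, once.
The state is a dict: "time_s": time; "joints": joint angles; "joint_velocities": joint speeds; "effort": joint torques, N m; "tcp_pos": TCP position; "ee_rot": TCP orientation; "wrist_force": force on the tool from outside, world axes, zero at the start; "moment": the same for the moment, N m; "gripper_width": opening from 0.0 (shut) to 1.0 (fully open); "gripper_force": force on a finger pad.
Only numpy, scipy, OpenCV 4.12 (cv2) and the standard library are available. Lean on these libraries where they do the work, as an engineer would, in place of code of your own. Each camera call takes 0.05 s, during which the arm holds its last target. There are 200 camera calls.

## Working session

There is one attempt and no reset: what is moved stays moved. The work goes in short steps, Python scripts to look and compute and a tool call to move; the robot and the scene stay as the last step left them, time stands still between calls to the robot, and variables do not carry over. Pictures are saved under pics/ and viewed, at most 12 in all, crops included, and the job is handed in when it is done.

Besides the shell and the picture viewer there is one more tool, called after "Call:" as name(argument=value, ...) on one line, values as JSON. play_rows: Moves the arm, as the interface text tells. Scaled input: -1 to 1 covers 30 mm each way for a shift and 0.15 rad each way for a turn. Its arguments: {"type":"object","properties":{"commands":{"type":"string"},"grip":{"type":"number"}},"required":["commands"]}

```bash
ls; mkdir -p pics
cat > h.py <<'E'
import numpy as np, cv2
from station import r, cams
def grab(n):
    im,d=cams.capture(n); np.savez(''+n+'.npz',im=im,d=d); return im,d
def load(n):
    z=np.load(''+n+'.npz'); return z['im'],z['d']
def rays(n,uv):
    c=cams.camera_info(n); K=c['mtx']; uv=np.atleast_2d(uv).astype(float)
    p=cv2.undistortPoints(uv.reshape(-1,1,2),np.array(K,float),np.array([c['k1'],0,0,0,0],float)).reshape(-1,2)
    return np.c_[p,np.ones(len(p))],np.array(c['R']),np.array(c['t'])
def plane(n,uv,z):
    d,R,t=rays(n,uv); o=-R.T@t; w=d@R; s=(z-o[2])/w[:,2]; return o+w*s[:,None]
def cloud(n,d):
    h,w=d.shape; v,u=np.mgrid[:h,:w]; q,R,t=rays(n,np.c_[u.ravel(),v.ravel()])
    return ((q*d.reshape(-1,1)-t)@R).reshape(h,w,3)
def proj(n,X):
    c=cams.camera_info(n); R=np.array(c['R']); 
    return cv2.projectPoints(np.atleast_2d(X).astype(float),cv2.Rodrigues(R)[0],np.array(c['t'],float),np.array(c['mtx'],float),np.array([c['k1'],0,0,0,0.]))[0].reshape(-1,2)
E
python3 - <<'E'
from h import *
for n in('top','side'):
    im,d=grab(n); cv2.imwrite(f'pics/{n}0.png',im)
    c=cams.camera_info(n); R=np.array(c['R']); print(n,c['mtx'],c['k1'],-R.T@c['t'],R[2])
s=r.sense(); print(s)
E
```

```text
pics
top [[453.87284551   0.         315.18717919]
 [  0.         453.87284551 201.01504093]
 [  0.           0.           1.        ]] -0.09681444938725886 [ 0.38649952 -0.00739622  1.01425505] [ 0.20270805 -0.0150661  -0.97912331]
side [[370.05090219   0.         320.70807063]
 [  0.         370.05090219 205.00118901]
 [  0.           0.           1.        ]] -0.057350564278091876 [ 0.15215174 -0.498369    0.63368217] [ 0.47440852  0.56091739 -0.67846019]
{'time_s': 0.1, 'joints': array([ 9.11907215e+01,  2.20878165e+01,  3.89025650e-01, -2.63382924e-02,
       -6.84118860e+01, -1.48161264e+01]), 'joint_velocities': array([-0.06857142, -0.12048423,  0.12719236,  0.17474729,  0.08083935,
        0.06444003]), 'effort': array([-1.82838148e-04, -3.91693139e+01,  1.87933320e+01,  4.23192054e+00,
        1.34021803e-02, -7.74382261e-05]), 'tcp_pos': array([0.1470891 , 0.6068977 , 0.22156064]), 'ee_rot': array([[ 9.71816704e-01, -2.35737446e-01, -3.87211231e-04],
       [-2.35737750e-01, -9.71814771e-01, -1.94010322e-03],
       [ 8.10573857e-05,  1.97670502e-03, -9.99998043e-01]]), 'wrist_force': array([-1.04386468,  0.18995988,  0.58659298]), 'moment': array([ 0.00779296, -0.00480382, -0.01817822]), 'gripper_force': 0.0, 'gripper_width': 1.0005732317749911}
```

View pics/top0.png

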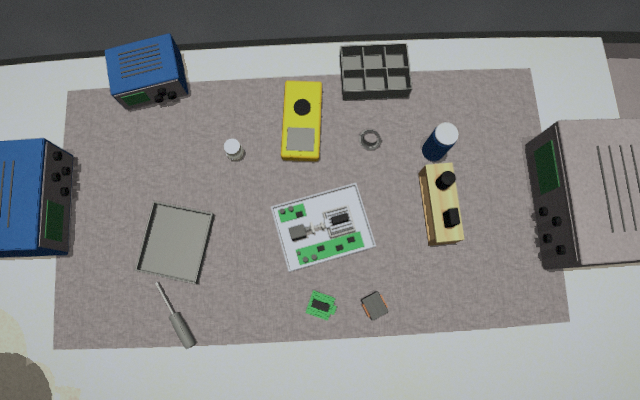

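View pics/side0.png

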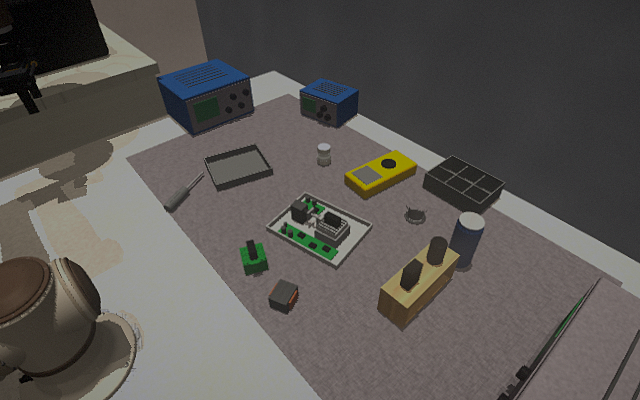

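Top view: the rack is at (443,204), with a flat rectangular handle (fork) at (451,217) and a round handle (the other tool) at (446,181). The chassis is at (323,227): module in the bay at (340,220), spring barrel at (298,232). The green look-alike is at (321,305), outside the chassis, and the grey tray is at (176,243). The sorting box at (375,70) is not the tray. I choose the fork at (451,217) and the module at (340,220), and check both in one crop.

Run:
```python
from h import *
im,d=load('top')
a=cv2.resize(im[175:280,262:382],None,fx=5,fy=5,interpolation=cv2.INTER_CUBIC)
b=cv2.resize(im[155:260,415:470],None,fx=3.6,fy=5,interpolation=cv2.INTER_CUBIC)
cv2.imwrite('pics/crop1.png',np.hstack([a,b])[:,:800])
P=cloud('top',d); hsv=cv2.cvtColor(im,cv2.COLOR_BGR2HSV)
def rect(m):
    m=cv2.morphologyEx(m.astype(np.uint8),cv2.MORPH_OPEN,np.ones((2,2)))
    c=max(cv2.findContours(m,0,1)[0],key=cv2.contourArea); return c,m
def box(name,mask,z):
    c,_=rect(mask); q=plane('top',c.reshape(-1,2),z)[:,:2]
    (cx,cy),(w,h),a=cv2.minAreaRect((q*1000).astype(np.float32)); print(name,round(cx,1),round(cy,1),'size',round(w,1),round(h,1),'ang',round(a,2))
roi=lambda x0,y0,x1,y1:(lambda m:(m.__setitem__((slice(y0,y1),slice(x0,x1)),True),m)[1])(np.zeros(d.shape,bool))
Z=P[...,2]
for n,ro,lo,hi,zz in [('rack',(415,155,472,255),.062,.08,.072),('fork handle',(440,203,465,233),.108,.135,.122),('round',(435,165,462,195),.108,.135,.122),('tray',(130,195,222,290),.018,.032,.025),('chassis',(262,178,384,278),.010,.07,.016)]:
    m=roi(*ro)&(Z>lo)&(Z<hi); print(n,m.sum(),np.median(Z[m]) if m.any() else None, P[m][:,:2].mean(0) if m.any() else ''); 
    if m.sum()>20: box(n,m,zz)
# heights map coarse in the chassis
m=roi(262,178,384,278)&(Z>.045); print('tall',[(u,v,round(float(Z[v,u])*1000)) for v,u in np.argwhere(m)[::25]])
print('table z',np.median(Z[290:300,200:280]))
```

```text
rack 1689 0.07234080477951296 [ 0.56220084 -0.29282931]
rack 563.9 -298.1 size 170.2 62.8 ang 2.58
fork handle 187 0.1219580254248402 [ 0.52661412 -0.29758259]
fork handle 524.9 -299.6 size 22.5 34.8 ang 86.96
round 193 0.12163135315442009 [ 0.60452236 -0.29410844]
round 602.0 -296.3 size 28.8 33.8 ang 40.83
tray 595 0.024151483044872097 [0.51743873 0.29509593]
tray 571.3 247.7 size 137.1 66.2 ang 41.14
chassis 1891 0.0280585073453885 [ 0.53236549 -0.04101844]
chassis 533.5 -35.6 size 59.8 143.5 ang 13.16
tall [(np.int64(302), np.int64(178), 1014), (np.int64(330), np.int64(212), 50), (np.int64(344), np.int64(215), 66), (np.int64(338), np.int64(217), 68), (np.int64(344), np.int64(218), 65), (np.int64(349), np.int64(219), 64), (np.int64(326), np.int64(221), 51), (np.int64(333), np.int64(222), 66), (np.int64(335), np.int64(223), 67), (np.int64(337), np.int64(224), 51), (np.int64(298), np.int64(226), 49), (np.int64(297), np.int64(227), 48), (np.int64(293), np.int64(228), 46), (np.int64(294), np.int64(229), 50), (np.int64(299), np.int64(230), 48), (np.int64(303), np.int64(231), 49), (np.int64(290), np.int64(233), 51), (np.int64(297), np.int64(234), 51), (np.int64(292), np.int64(236), 50), (np.int64(324), np.int64(250), 1014)]
table z 0.0007329731336640128
```

View pics/crop1.png

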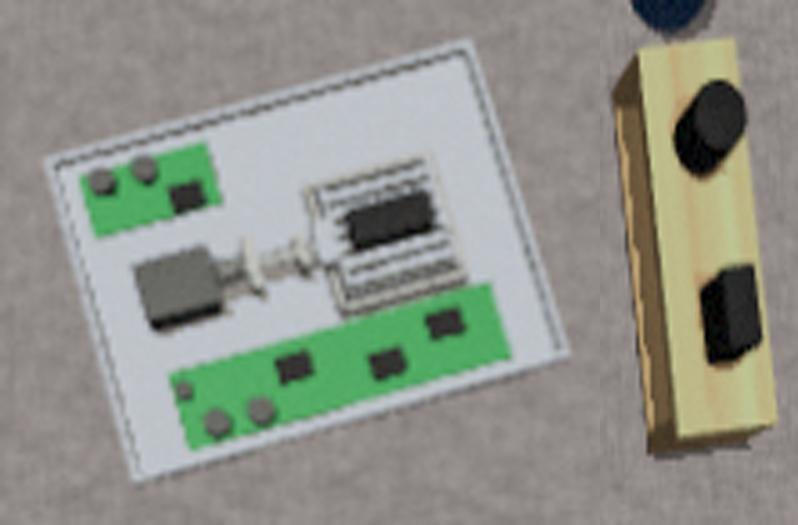

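The crop confirms both choices. The flat handle is at about (451,218) and the round one is further away at (446,181). The bay with the black rib is at (340,219), the ear at (322,226), the collar at (312,228) and the barrel at (297,232). Next I fit the chassis and tray.

Run:
```python
from h import *
im,d=load('top'); P=cloud('top',d); Z=P[...,2]; hsv=cv2.cvtColor(im,cv2.COLOR_BGR2HSV)
print('mat',hsv[290,250],'white',hsv[205,330],'tray',hsv[240,175],hsv[240,142])
def fit(name,m,roi,z):
    k=np.zeros(d.shape,np.uint8); x0,y0,x1,y1=roi; k[y0:y1,x0:x1]=m[y0:y1,x0:x1]
    k=cv2.morphologyEx(k,cv2.MORPH_OPEN,np.ones((3,3))); c=max(cv2.findContours(k,0,1)[0],key=cv2.contourArea)
    h=cv2.convexHull(c).reshape(-1,2)
    q=(plane('top',h,z)*1000)[:,:2].astype(np.float32); (a,b),s,g=cv2.minAreaRect(q); print(name,np.round([a,b],1),np.round(s,1),round(g,2))
    print(cv2.boxPoints(cv2.minAreaRect(h.astype(np.float32))).round(1).tolist())
fit('chassis',(hsv[...,2]>165)|((hsv[...,1]>100)&(hsv[...,0]>45)&(hsv[...,0]<80)),(262,178,384,278),.016)
g=im.astype(int); mt=(g[...,1]>=g[...,2]+0)
fit('tray',mt,(128,192,224,292),.025)
x=[(271.6,206.6),(356,183.4),(375.6,245.4),(289.4,271)]; print('manual chassis',(plane('top',x,.016)*1000).round(1)[:,:2].tolist())
x=[(152,203),(214,213),(198,283),(138,272)]; print('manual tray',(plane('top',x,.025)*1000).round(1)[:,:2].tolist())
roi=np.zeros(d.shape,bool); roi[178:278,262:384]=1
def top(n,m,z):
    k=m.astype(np.uint8); N,l,st,c=cv2.connectedComponentsWithStats(k); i=1+np.argmax(st[1:,4])
    uv=np.argwhere(l==i)[:,::-1]; q=(plane('top',uv,z)*1000)[:,:2].astype(np.float32); print(n,len(uv),c[i].round(1),cv2.minAreaRect(q), 'mean',q.mean(0))
top('rib',roi&(Z>.06)&(Z<.08),.066)
b=roi.copy(); b[:,:283]=0; b[:,308:]=0
top('barrel',b&(Z>.044)&(Z<.06),.050)
c=roi.copy(); c[:,:306]=0; c[:,318:]=0; uv=np.argwhere(c&(Z>.040)&(Z<.06)); print('collar pts',np.c_[uv[:,::-1],(P[uv[:,0],uv[:,1]]*1000).round(0)].tolist())
```

```text
mat [  8  15 136] white [104  14 200] tray [ 30   9 146] [ 19  15 136]
chassis [532.6 -34.4] [144.  194.7] 13.08
[[270.6000061035156, 209.10000610351562], [355.70001220703125, 184.8000030517578], [373.29998779296875, 246.60000610351562], [288.29998779296875, 270.8999938964844]]
tray [516.5 291.4] [140.8 157.4] 75.76
[[136.10000610351562, 270.20001220703125], [151.5, 199.89999389648438], [213.3000030517578, 213.39999389648438], [197.89999389648438, 283.70001220703125]]
manual chassis [[585.5, 75.5], [629.1, -117.3], [486.2, -150.7], [440.4, 41.7]]
manual tray [[605.9, 344.2], [575.8, 203.4], [423.6, 240.2], [453.0, 373.3]]
rib 130 [340.1 218.4] ((542.53125, -72.48465728759766), (16.383052825927734, 35.76687240600586), 13.79137134552002) mean [542.52814 -72.77329]
barrel 178 [297.3 231.2] ((522.8370971679688, 19.482135772705078), (25.765058517456055, 33.56446838378906), 12.392117500305176) mean [522.2645    19.559118]
collar pts [[310.0, 223.0, 539.0, -9.0, 50.0], [311.0, 223.0, 539.0, -11.0, 49.0], [312.0, 223.0, 539.0, -13.0, 47.0], [310.0, 224.0, 537.0, -8.0, 44.0], [311.0, 224.0, 5
[... 1238 characters left out ...]
 229.0, 525.0, -12.0, 53.0], [313.0, 229.0, 526.0, -14.0, 47.0], [306.0, 230.0, 525.0, 1.0, 41.0], [307.0, 230.0, 525.0, -1.0, 41.0], [308.0, 230.0, 524.0, -3.0, 44.0], [312.0, 230.0, 523.0, -12.0, 51.0], [313.0, 230.0, 523.0, -14.0, 48.0], [314.0, 230.0, 523.0, -16.0, 49.0], [307.0, 231.0, 523.0, -1.0, 42.0], [308.0, 231.0, 522.0, -3.0, 43.0], [309.0, 231.0, 523.0, -6.0, 41.0], [310.0, 231.0, 522.0, -8.0, 44.0], [311.0, 231.0, 522.0, -10.0, 40.0], [312.0, 231.0, 522.0, -12.0, 44.0], [313.0, 231.0, 521.0, -14.0, 47.0], [314.0, 231.0, 521.0, -16.0, 49.0], [313.0, 232.0, 520.0, -14.0, 44.0], [314.0, 232.0, 519.0, -16.0, 47.0], [306.0, 233.0, 518.0, 1.0, 48.0], [306.0, 234.0, 515.0, 1.0, 49.0]]
```

Call:
play_rows(commands="0.9 -1 0 0 0 0.13;0.9 -1 0 0 0 0.13;0.9 -1 0 0 0 0.13;0.9 -1 0 0 0 0.13;0.9 -1 0 0 0 0.13;0.9 -1 0 0 0 0.13;0.9 -1 0 0 0 0.13;0.9 -1 0 0 0 0.13;0.9 -1 0 0 0 0.13;0.9 -1 0 0 0 0.13;0.9 -1 0 0 0 0.13;0.9 -1 0 0 0 0.13;0.9 -1 0 0 0 0.13;0.9 -1 0 0 0 0.13;0 -1 0 0 0 0;0 -1 0 0 0 0;0 -1 0 0 0 0;0 -1 0 0 0 0;0 -1 0 0 0 0;0 -1 0 0 0 0", grip=60)

```text
time_s: 2.1
tcp_pos: [0.5247, 0.0062, 0.2222]
ee_rot: [[0.999, 0.035, -0.001], [0.035, -0.999, -0.0], [-0.001, 0.0, -1.0]]
wrist_force: [-0.4, 0.2, -0.7]
gripper_width: 0.689
gripper_force: 0.0
```

Call:
play_rows(commands="0 -1 0 0 0 0;0 -1 0 0 0 0;0 -1 0 0 0 0;0 -1 0 0 0 0;0 -1 0 0 0 0;0 -1 0 0 0 0;0 -1 0 0 0 0;0 -1 0 0 0 0;0 -1 0 0 0 0;0 -0.8 0 0 0 0;0 -0.4 0 0 0 0.05;0 0 0 0 0 0;0 0 0 0 0 0;0 0 0 0 0 0")

```text
time_s: 3.5
tcp_pos: [0.5253, -0.2976, 0.2226]
ee_rot: [[0.999, 0.044, -0.0], [0.044, -0.999, 0.0], [-0.0, -0.0, -1.0]]
wrist_force: [-1.0, -0.4, -0.3]
gripper_width: 0.687
gripper_force: 0.0
```

Call:
play_rows(commands="0 -0.07 -1 0 0 0;0 0 -1 0 0 0;0 0 -1 0 0 0;0 0 -0.8 0 0 0;0 0 -0.5 0 0 0;0 0 -0.3 0 0 0;0 0 -0.2 0 0 0;0 0 0 0 0 0;0 0 0 0 0 0")

```text
time_s: 4.4
tcp_pos: [0.5258, -0.3007, 0.0794]
ee_rot: [[0.999, 0.043, 0.002], [0.043, -0.999, -0.001], [0.002, 0.001, -1.0]]
wrist_force: [0.4, 0.2, 0.3]
gripper_width: 0.692
gripper_force: 0.0
```

Run:
```python
from h import *
im,d=grab('side')
cv2.imwrite('pics/s1.png',cv2.resize(im[190:340,340:500],None,fx=4,fy=4,interpolation=cv2.INTER_CUBIC))
```

```text
(no output)
```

View pics/s1.png

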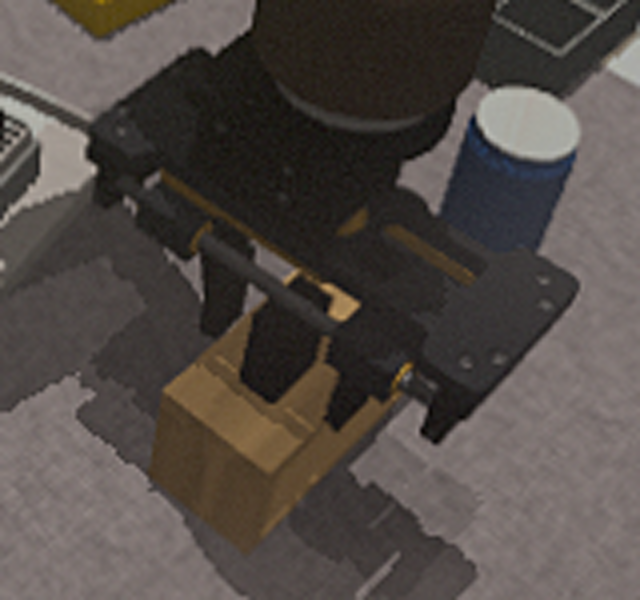

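The crop shows the flat handle at about (285,340), between the fingers at (225,290) and (345,390). The fingertips are just above the rack top, so I close.

Call:
play_rows(commands="0 0 0 0 0 0;0 0 0 0 0 0;0 0 0 0 0 0;0 0 0 0 0 0;0 0 0 0 0 0;0 0 0 0 0 0;0 0 0 0 0 0;0 0 0 0 0 0", grip=10)

```text
time_s: 5.25
tcp_pos: [0.5252, -0.3007, 0.0786]
ee_rot: [[0.999, 0.043, -0.0], [0.043, -0.999, 0.0], [-0.0, -0.0, -1.0]]
wrist_force: [-0.5, 0.8, 1.0]
gripper_width: 0.227
gripper_force: 30.0
```

Call:
play_rows(commands="0 0 0.2 0 0 0;0 0 0.5 0 0 0;0 0 1 0 0 0;0 0 1 0 0 0;0 0 1 0 0 0;0 0 0.6 0 0 0;0 0 0 0 0 0;0 0.5 0 0 0 0.1;0.02 1 0 0 0 0.11;0.02 1 0 0 0 0.11;0.02 1 0 0 0 0.11;0.02 1 0 0 0 0.11;0.02 1 0 0 0 0.11;0.02 1 0 0 0 0.11;0.02 1 0 0 0 0.11;0.02 1 0 0 0 0.11;0.06 0.73 0 0 0 0.11;0 0.5 0 0 0 0.11;0 0 0 0 0 0;0 0 0 0 0 0")

```text
time_s: 7.25
tcp_pos: [0.5312, -0.0088, 0.2068]
ee_rot: [[0.975, 0.221, -0.002], [0.221, -0.975, -0.0], [-0.002, 0.0, -1.0]]
wrist_force: [0.3, -0.4, -0.9]
gripper_width: 0.229
gripper_force: 30.0
```

Call:
play_rows(commands="0 0 -0.6 0 0 0;0 0 -1 0 0 0;0 0 -0.6 0 0 0;0 0 -0.3 0 0 0;0 0 0 0 0 0;0 0 0 0 0 0")

```text
time_s: 7.85
tcp_pos: [0.5325, -0.0092, 0.1333]
ee_rot: [[0.975, 0.22, 0.001], [0.22, -0.975, -0.0], [0.001, 0.0, -1.0]]
wrist_force: [-0.6, -0.7, -0.7]
gripper_width: 0.225
gripper_force: 30.0
```

Run:
```python
from h import *
im,d=grab('side'); s=r.sense(); print(s['tcp_pos'],s['ee_rot'][:,0],s['wrist_force'])
cv2.imwrite('pics/s2.png',cv2.resize(im[170:270,260:380],None,fx=6,fy=6,interpolation=cv2.INTER_CUBIC))
```

```text
[ 0.53269176 -0.00898818  0.13364692] [0.97535102 0.22064794 0.00220534] [-1.2156171   0.1827493  -0.24546879]
```

View pics/s2.png

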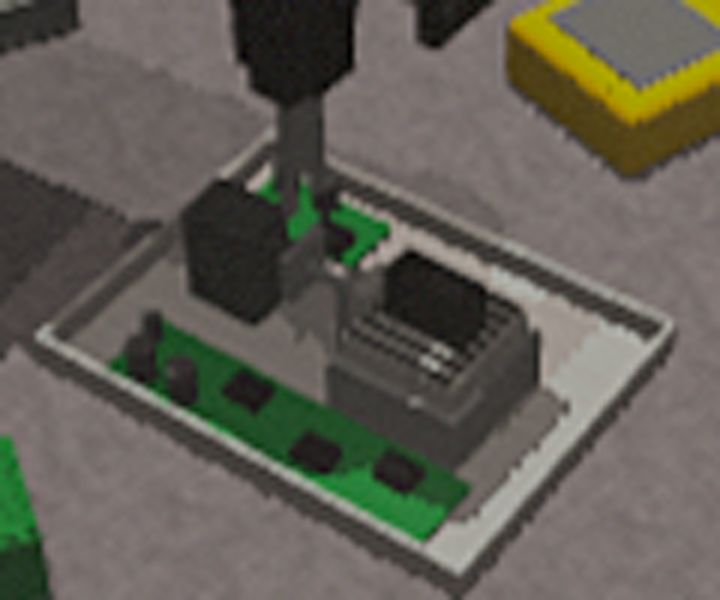

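The side crop shows the fork hanging with its slot straight, tine tips at about (283,205) and (320,200). The collar is at (305,270) and the ear at (355,290). TCP y is about 15 mm too far over, so I correct that and compare projections.

Call:
play_rows(commands="0 -0.3 0 0 0 0;0 -0.2 -0.1 0 0 0;0 0 0 0 0 0;0 0 0 0 0 0;0 0 0 0 0 0")

```text
time_s: 8.4
tcp_pos: [0.5318, -0.0238, 0.1297]
ee_rot: [[0.975, 0.221, 0.0], [0.221, -0.975, 0.0], [0.0, 0.0, -1.0]]
wrist_force: [0.0, 0.4, -0.2]
gripper_width: 0.225
gripper_force: 30.0
```

Run:
```python
from h import *
im,d=grab('side'); s=r.sense(); p=s['tcp_pos']*1000; print(p)
a=np.radians(12.8); O=np.array([535.3,-38.4,0]); ex=np.array([np.cos(a),np.sin(a),0]); ey=np.array([-np.sin(a),np.cos(a),0]); ez=np.array([0,0,1.])
F=p-66.6*ez
k=6; x0,y0=275,160; big=cv2.resize(im[y0:y0+90,x0:x0+100],None,fx=k,fy=k,interpolation=cv2.INTER_CUBIC)
def draw(pts,c):
    q=((proj('side',np.array(pts)/1000)-[x0,y0]+.5)*k-.5); cv2.polylines(big,[np.round(q).astype(int)],True,c,1)
for sx in(-1,1): draw([F+sx*5.5*ex-2*ey,F+sx*11.5*ex-2*ey,F+sx*11.5*ex+19*ez-2*ey,F+sx*5.5*ex+19*ez-2*ey],(0,0,255))
C=O+24*ey+38*ez; draw([C+11.5*(i*ex+j*ez) for i,j in((-1,-1),(1,-1),(1,1),(-1,1))],(255,255,0))
B=O+60*ey+50*ez; draw([B+12.5*i*ex+17*j*ey for i,j in((-1,-1),(1,-1),(1,1),(-1,1))],(0,255,255))
M=O-35*ey+66*ez; draw([M+8*i*ex+18*j*ey for i,j in((-1,-1),(1,-1),(1,1),(-1,1))],(0,255,255))
cv2.imwrite('pics/s3.png',big)
```

```text
[531.85649956 -23.7628627  129.6246386 ]
```

View pics/s3.png

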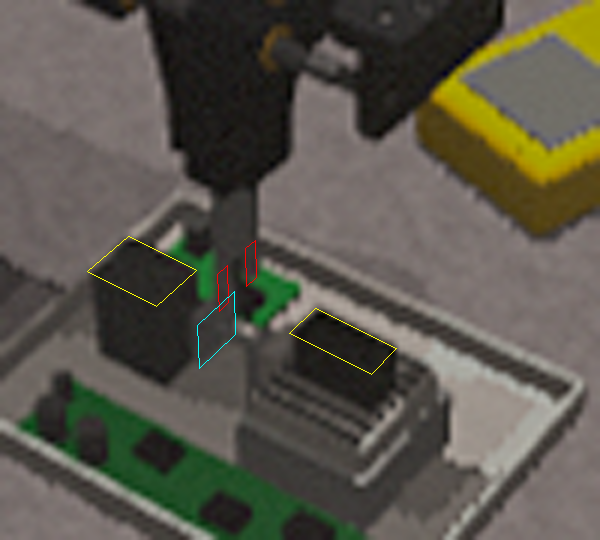

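The overlay agrees with the rib, barrel, collar and blade to about 1 px. I descend in two steps, watching the force.

Call:
play_rows(commands="0 0 -0.2 0 0 0;0 0 -0.25 0 0 0;0 0 -0.2 0 0 0;0 0 -0.15 0 0 0;0 0 0 0 0 0;0 0 0 0 0 0")

```text
time_s: 9.05
tcp_pos: [0.5319, -0.0238, 0.1054]
ee_rot: [[0.975, 0.221, -0.0], [0.221, -0.975, -0.0], [-0.0, 0.0, -1.0]]
wrist_force: [0.2, -0.7, -1.2]
gripper_width: 0.226
gripper_force: 30.0
```

Call:
play_rows(commands="0 0 -0.1 0 0 0;0 0 -0.1 0 0 0;0 0 -0.1 0 0 0;0 0 -0.1 0 0 0;0 0 -0.06 0 0 0;0 0 0 0 0 0;0 0 0 0 0 0;0 0 0 0 0 0")

```text
time_s: 9.85
tcp_pos: [0.5319, -0.0238, 0.0919]
ee_rot: [[0.975, 0.221, 0.0], [0.221, -0.975, 0.0], [0.0, 0.0, -1.0]]
wrist_force: [0.3, -0.4, -1.0]
gripper_width: 0.228
gripper_force: 30.0
```

Call:
play_rows(commands="-0.0074 0.0325 0 0 0 0;-0.0074 0.0325 0 0 0 0;-0.0074 0.0325 0 0 0 0;-0.0074 0.0325 0 0 0 0;-0.0074 0.0325 0 0 0 0;-0.0074 0.0325 0 0 0 0;0 0 0 0 0 0;0 0 0 0 0 0")

```text
time_s: 10.65
tcp_pos: [0.5305, -0.0179, 0.0918]
ee_rot: [[0.975, 0.221, 0.0], [0.221, -0.975, -0.0], [0.0, 0.0, -1.0]]
wrist_force: [-1.0, 0.2, 0.3]
gripper_width: 0.227
gripper_force: 30.0
```

Call:
play_rows(commands="-0.0074 0.0325 0 0 0 0;-0.0074 0.0325 0 0 0 0;0 0 0 0 0 0;0 0 0 0 0 0")

```text
time_s: 11.05
tcp_pos: [0.5301, -0.0163, 0.0917]
ee_rot: [[0.975, 0.221, 0.0], [0.221, -0.975, -0.0], [-0.0, 0.0, -1.0]]
wrist_force: [0.9, -2.6, -1.8]
gripper_width: 0.226
gripper_force: 30.0
```

Call:
play_rows(commands="-0.0074 0.0325 0 0 0 0;-0.0074 0.0325 0 0 0 0;0 0 0 0 0 0;0 0 0 0 0 0")

```text
time_s: 11.45
tcp_pos: [0.5297, -0.0146, 0.0917]
ee_rot: [[0.975, 0.221, 0.0], [0.221, -0.975, -0.001], [-0.0, 0.001, -1.0]]
wrist_force: [1.9, -4.1, -3.0]
gripper_width: 0.229
gripper_force: 30.0
```

Call:
play_rows(commands="-0.0074 0.0325 0 0 0 0;-0.0074 0.0325 0 0 0 0;0 0 0 0 0 0;0 0 0 0 0 0")

```text
time_s: 11.85
tcp_pos: [0.5292, -0.0128, 0.0917]
ee_rot: [[0.975, 0.221, 0.0], [0.221, -0.975, -0.001], [-0.0, 0.001, -1.0]]
wrist_force: [1.5, -5.5, -2.0]
gripper_width: 0.231
gripper_force: 30.0
```

Call:
play_rows(commands="-0.0074 0.0325 0 0 0 0;0 0 0 0 0 0;0 0 0 0 0 0")

```text
time_s: 12.15
tcp_pos: [0.5291, -0.0119, 0.0918]
ee_rot: [[0.975, 0.221, 0.0], [0.221, -0.975, -0.001], [-0.0, 0.001, -1.0]]
wrist_force: [1.3, -6.5, -2.7]
gripper_width: 0.231
gripper_force: 30.0
```

```bash
cat > m.py <<'E'
from h import *
s=r.sense(); print(s['tcp_pos'],s['wrist_force'],s['moment'])
im,d=grab('side'); P=cloud('side',d)
a=np.radians(12.8); O=np.array([.5353,-.0384]); q=P[...,:2]-O; X=q@[np.cos(a),np.sin(a)]; Y=q@[-np.sin(a),np.cos(a)]
m=(abs(X)<.006)&(abs(Y+.035)<.014); print('rib z',m.sum(),np.percentile(P[...,2][m],[50,90]).round(4))
E
python3 m.py
```

```text
[ 0.52907847 -0.01192295  0.09176859] [ 1.32956219 -6.51939479 -2.68971146] [-2.06895644 -0.69288576  0.05828019]
rib z 144 [0.0642 0.2031]
```

Call:
play_rows(commands="-0.0074 0.0325 0 0 0 0;0 0 0 0 0 0;0 0 0 0 0 0;0 0 0 0 0 0")

```text
time_s: 12.6
tcp_pos: [0.5288, -0.011, 0.0917]
ee_rot: [[0.975, 0.221, 0.0], [0.221, -0.975, -0.001], [-0.0, 0.001, -1.0]]
wrist_force: [3.0, -5.6, -3.1]
gripper_width: 0.224
gripper_force: 30.0
```

```bash
python3 m.py
```

```text
[ 0.52884673 -0.01104287  0.09174549] [ 2.97391584 -5.61223474 -3.06935791] [-2.2153808  -0.76092094  0.02603461]
rib z 151 [0.0654 0.2038]
```

Call:
play_rows(commands="-0.0074 0.0325 0 0 0 0;0 0 0 0 0 0;0 0 0 0 0 0;0 0 0 0 0 0")

```text
time_s: 13.05
tcp_pos: [0.5287, -0.0101, 0.0918]
ee_rot: [[0.975, 0.221, 0.0], [0.221, -0.975, -0.001], [-0.0, 0.001, -1.0]]
wrist_force: [3.6, -5.8, -2.5]
gripper_width: 0.23
gripper_force: 30.0
```

```bash
python3 m.py
```

```text
[ 0.52867897 -0.01012864  0.09176188] [ 3.58145965 -5.80065449 -2.45827006] [-2.33999663 -0.82954736  0.06469607]
rib z 146 [0.0664 0.2036]
```

Call:
play_rows(commands="-0.0074 0.0325 0 0 0 0;0 0 0 0 0 0;0 0 0 0 0 0;0 0 0 0 0 0")

```text
time_s: 13.5
tcp_pos: [0.5284, -0.0093, 0.0917]
ee_rot: [[0.975, 0.221, 0.0], [0.221, -0.975, -0.002], [-0.0, 0.002, -1.0]]
wrist_force: [3.5, -6.8, -3.3]
gripper_width: 0.234
gripper_force: 30.0
```

```bash
python3 m.py
python3 - <<'E'
from h import *
im,d=load('side'); x0,y0=275,160
cv2.imwrite('pics/s4.png',cv2.resize(im[y0:y0+90,x0:x0+100],None,fx=6,fy=6,interpolation=cv2.INTER_CUBIC))
E
```

```text
[ 0.52844109 -0.00925794  0.09174222] [ 3.46692432 -6.81410758 -3.30630343] [-2.50536229 -0.81338937  0.06485163]
rib z 152 [0.0659 0.2036]
```

View pics/s4.png

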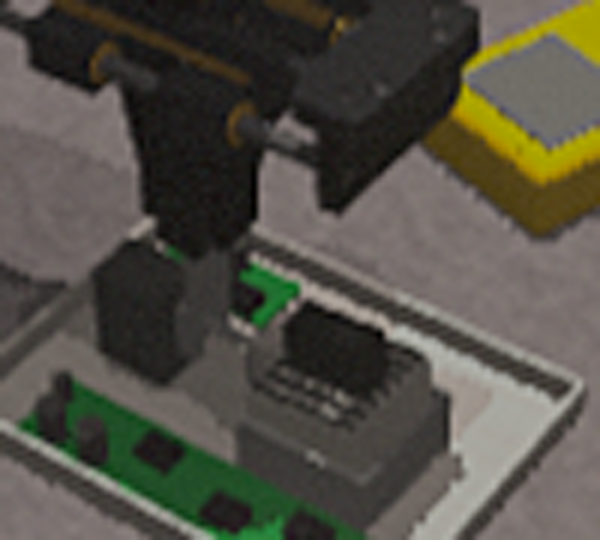

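The fork straddles the bar and presses the collar at about (205,300). The rib at (335,345) has not risen yet, and the force is about 7.5 N, so I go on in small steps.

Call:
play_rows(commands="-0.006 0.026 0 0 0 0;0 0 0 0 0 0;0 0 0 0 0 0;0 0 0 0 0 0")

```text
time_s: 13.95
tcp_pos: [0.5283, -0.0086, 0.0918]
ee_rot: [[0.975, 0.221, 0.0], [0.221, -0.975, -0.002], [-0.0, 0.002, -1.0]]
wrist_force: [2.2, -6.3, -2.1]
gripper_width: 0.227
gripper_force: 30.0
```

```bash
python3 m.py
```

```text
[ 0.52829203 -0.00857866  0.09175126] [ 2.2442423  -6.26582238 -2.10400111] [-2.53854222 -0.86208178  0.0610178 ]
rib z 154 [0.0657 0.2035]
```

Call:
play_rows(commands="-0.006 0.026 0 0 0 0;0 0 0 0 0 0;0 0 0 0 0 0;0 0 0 0 0 0")

```text
time_s: 14.4
tcp_pos: [0.5281, -0.0078, 0.0917]
ee_rot: [[0.975, 0.221, 0.0], [0.221, -0.975, -0.002], [-0.0, 0.002, -1.0]]
wrist_force: [1.8, -7.8, -2.7]
gripper_width: 0.225
gripper_force: 30.0
```

```bash
python3 m.py
```

```text
[ 0.52809982 -0.00778287  0.09174923] [ 1.77510311 -7.78632758 -2.74302022] [-2.51616068 -0.91301204  0.05800157]
rib z 132 [0.0797 0.2039]
```

The rib top is now at 80 mm, so the module has popped up. I ease back, lift out, and check.

Call:
play_rows(commands="0.0111 -0.0488 0 0 0 0;0.0111 -0.0488 0 0 0 0;0.0111 -0.0488 0 0 0 0;0.0111 -0.0488 0 0 0 0;0.0111 -0.0488 0 0 0 0;0.0111 -0.0488 0 0 0 0;0.0111 -0.0488 0 0 0 0;0.0111 -0.0488 0 0 0 0;0.0111 -0.0488 0 0 0 0;0.0111 -0.0488 0 0 0 0;0 0 0 0 0 0;0 0 0 0 0 0")

```text
time_s: 15.65
tcp_pos: [0.5312, -0.0212, 0.0918]
ee_rot: [[0.975, 0.221, 0.0], [0.221, -0.975, 0.0], [0.0, -0.0, -1.0]]
wrist_force: [-0.2, -0.3, -0.6]
gripper_width: 0.227
gripper_force: 30.0
```

Call:
play_rows(commands="0 0 0.15 0 0 0;0 0 0.3 0 0 0;0 0 0.6 0 0 0;0 0 1 0 0 0;0 0 1 0 0 0;0 0 0.7 0 0 0;0 0 0.2 0 0 0;0 0 0 0 0 0;0 0 0 0 0 0;0 0 0 0 0 0")

```text
time_s: 16.65
tcp_pos: [0.5303, -0.0214, 0.2087]
ee_rot: [[0.975, 0.221, -0.003], [0.221, -0.975, -0.0], [-0.003, -0.0, -1.0]]
wrist_force: [-0.4, -0.3, -0.1]
gripper_width: 0.227
gripper_force: 30.0
```

```bash
python3 m.py
python3 - <<'E'
from h import *
im,d=load('side'); x0,y0=275,110
cv2.imwrite('pics/s5.png',cv2.resize(im[y0:y0+140,x0:x0+100],None,fx=4,fy=4,interpolation=cv2.INTER_CUBIC))
E
```

```text
[ 0.53033536 -0.02139188  0.20874103] [-0.3528231  -0.28959364 -0.14252484] [-0.02569545  0.0386607   0.01796715]
rib z 398 [0.4335 0.4855]
```

View pics/s5.png

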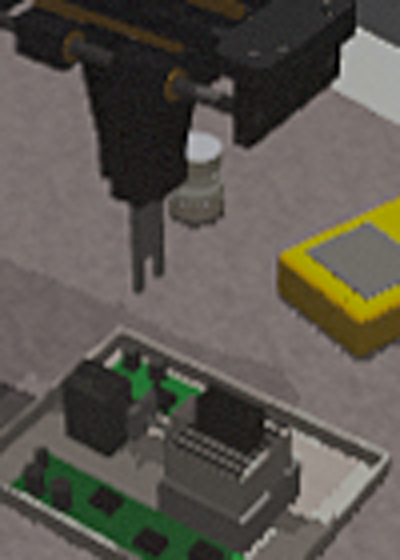

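The module stands clearly proud of the bay, with its rib at (230,420). The fork is out, its tine tips at about (140,290) and (160,272). I check fork tilt by projection while carrying it back over the rack.

Run:
```python
from h import *
p=r.sense()['tcp_pos']*1000; a=np.radians(12.75); ex=np.array([np.cos(a),np.sin(a),0])
for s in(-8.5,8.5): print(((proj('side',(p+s*ex-[0,0,66.6])/1000)-[275,110]+.5)*4).round(0))
print(((proj('side',(p-[0,3,66.6])/1000)-proj('side',(p-[0,0,66.6])/1000))*4).round(1),'px for -3mm y')
```

```text
[[137. 293.]]
[[157. 276.]]
[[3.6 2.7]] px for -3mm y
```

Call:
play_rows(commands="0 -0.5 0 0 0 -0.1;-0.02 -1 0 0 0 -0.11;-0.02 -1 0 0 0 -0.11;-0.02 -1 0 0 0 -0.11;-0.02 -1 0 0 0 -0.11;-0.02 -1 0 0 0 -0.11;-0.02 -1 0 0 0 -0.11;-0.02 -1 0 0 0 -0.11;-0.02 -1 0 0 0 -0.11;-0.02 -0.5 0 0 0 -0.11;0 -0.3 0 0 0 -0.11;0 0 0 0 0 0;0 0 0 0 0 0;0 0 0 0 0 0;0 0 0 0 0 0")

```text
time_s: 18.2
tcp_pos: [0.526, -0.2994, 0.2105]
ee_rot: [[0.999, 0.044, 0.0], [0.044, -0.999, 0.0], [0.0, -0.0, -1.0]]
wrist_force: [-0.5, 0.2, -1.0]
gripper_width: 0.227
gripper_force: 30.0
```

Call:
play_rows(commands="-0.027 -0.043 -0.5 0 0 0;0 0 -0.8 0 0 0;0 0 -0.6 0 0 0;0 0 -0.3 0 0 0;0 0 0 0 0 0;0 0 0 0 0 0;0 0 -0.1 0 0 0;0 0 -0.1 0 0 0;0 0 -0.1 0 0 0;0 0 0 0 0 0;0 0 0 0 0 0")

```text
time_s: 19.3
tcp_pos: [0.525, -0.3016, 0.1352]
ee_rot: [[0.999, 0.043, -0.0], [0.043, -0.999, -0.0], [-0.0, 0.0, -1.0]]
wrist_force: [0.2, -0.3, -0.4]
gripper_width: 0.23
gripper_force: 30.0
```

Call:
play_rows(commands="0 0 -0.25 0 0 0;0 0 -0.3 0 0 0;0 0 -0.3 0 0 0;0 0 -0.3 0 0 0;0 0 -0.2 0 0 0;0 0 -0.15 0 0 0;0 0 -0.1 0 0 0;0 0 -0.06 0 0 0;0 0 -0.06 0 0 0;0 0 -0.06 0 0 0;0 0 0 0 0 0;0 0 0 0 0 0")

```text
time_s: 20.5
tcp_pos: [0.5251, -0.3016, 0.082]
ee_rot: [[0.999, 0.043, 0.0], [0.043, -0.999, -0.0], [0.0, 0.0, -1.0]]
wrist_force: [0.1, -0.0, -0.2]
gripper_width: 0.23
gripper_force: 30.0
```

Call:
play_rows(commands="0 0.02 -0.05 0 0 0;0 0 -0.03 0 0 0;0 0 -0.03 0 0 0;0 0 0 0 0 0;0 0 0 0 0 0")

```text
time_s: 21.0
tcp_pos: [0.525, -0.301, 0.0785]
ee_rot: [[0.999, 0.043, -0.0], [0.043, -0.999, 0.0], [-0.0, -0.0, -1.0]]
wrist_force: [0.4, 0.1, 0.2]
gripper_width: 0.228
gripper_force: 30.0
```

Call:
play_rows(commands="0 0 0 0 0 0;0 0 0 0 0 0;0 0 0 0 0 0;0 0 0 0 0 0;0 0 0 0 0 0;0 0 0 0 0 0;0 0 0.2 0 0 0;0 0 0.5 0 0 0;0 0 1 0 0 0;0 0 1 0 0 0;0 0 1 0 0 0;0 0 0.6 0 0 0;0 0 0 0 0 0;0 0 0 0 0 0", grip=60)

```text
time_s: 22.4
tcp_pos: [0.5248, -0.3007, 0.2076]
ee_rot: [[0.999, 0.042, 0.0], [0.042, -0.999, 0.0], [0.0, -0.0, -1.0]]
wrist_force: [-0.6, -0.7, -0.7]
gripper_width: 0.689
gripper_force: 0.0
```

```bash
cat > f.py <<'E'
from h import *
im,d=grab('top'); P=cloud('top',d); Z=P[...,2]; print(r.sense()['tcp_pos'])
def top(n,x0,y0,x1,y1,lo,hi,z):
    k=np.zeros(d.shape,np.uint8); k[y0:y1,x0:x1]=((Z>lo)&(Z<hi))[y0:y1,x0:x1]
    N,l,st,c=cv2.connectedComponentsWithStats(k)
    if N<2: print(n,'none'); return
    i=1+np.argmax(st[1:,4]); uv=np.argwhere(l==i)[:,::-1]; q=(plane('top',uv,z)*1000)[:,:2].astype(np.float32)
    print(n,len(uv),np.median(Z[l==i]).round(4),cv2.minAreaRect(q),q.mean(0).round(1))
top('rib',320,195,365,245,.074,.09,.081); top('barrel',283,215,308,250,.044,.06,.050); top('fork',440,203,465,233,.108,.135,.122)
im2,d2=grab('side'); P2=cloud('side',d2); m=(np.hypot(P2[...,0]-.5252,P2[...,1]+.3)<.012)&(P2[...,2]>.09)&(P2[...,2]<.14)
print('fork top side',m.sum(),np.percentile(P2[...,2][m],90) if m.any() else '')
E
python3 f.py
```

```text
[ 0.52433807 -0.30061525  0.20660143]
rib 138 0.0812 ((542.6137084960938, -72.47350311279297), (16.79497718811035, 35.92375946044922), 13.11401653289795) [542.6 -72.5]
barrel 183 0.05 ((522.7677612304688, 17.051433563232422), (25.58185386657715, 38.528343200683594), 10.175138473510742) [522.3  19.5]
fork none
fork top side 135 0.12284664380127965
```

The fork is back in its slot (top at 0.123 m), and the rib top is at 81 mm, centre (542.6, -72.5). I go to the module.

Call:
play_rows(commands="0.05 0.5 0 0 0 0.1;0.08 1 0 0 0 0.15;0.08 1 0 0 0 0.15;0.08 1 0 0 0 0.15;0.08 1 0 0 0 0.15;0.08 1 0 0 0 0.15;0.08 1 0 0 0 0.15;0.07 0.8 0 0 0 0.1;0 0.3 0 0 0 0.1;0 0 0 0 0 0;0 0 0 0 0 0;0 0 0 0 0 0")

```text
time_s: 23.7
tcp_pos: [0.5428, -0.0737, 0.2073]
ee_rot: [[0.976, 0.22, -0.001], [0.22, -0.976, -0.0], [-0.001, 0.0, -1.0]]
wrist_force: [-0.0, -1.2, -0.5]
gripper_width: 0.689
gripper_force: 0.0
```

Call:
play_rows(commands="0 0.04 -0.5 0 0 0;0 0 -1 0 0 0;0 0 -1 0 0 0;0 0 -0.9 0 0 0;0 0 -0.6 0 0 0;0 0 -0.4 0 0 0;0 0 -0.25 0 0 0;0 0 -0.15 0 0 0;0 0 -0.05 0 0 0;0 0 0 0 0 0;0 0 0 0 0 0")

```text
time_s: 24.8
tcp_pos: [0.5434, -0.0718, 0.0628]
ee_rot: [[0.975, 0.221, 0.001], [0.221, -0.975, 0.0], [0.001, 0.0, -1.0]]
wrist_force: [-0.4, -1.4, 0.7]
gripper_width: 0.696
gripper_force: 0.7
```

Run:
```python
from h import *
im,d=grab('side'); x0,y0=270,130
cv2.imwrite('pics/s6.png',cv2.resize(im[y0:y0+120,x0:x0+130],None,fx=4,fy=4,interpolation=cv2.INTER_CUBIC))
```

```text
(no output)
```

View pics/s6.png

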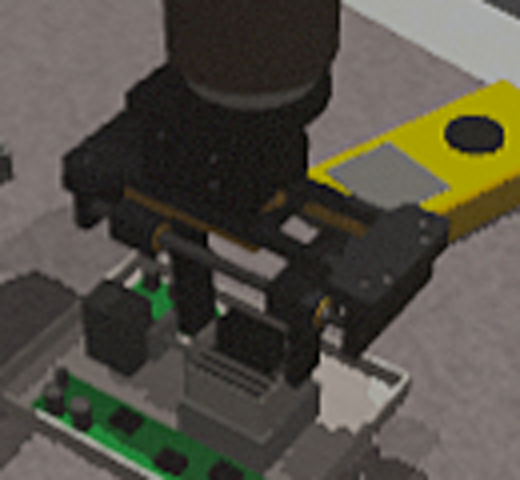

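The fingers, at (195,325) and (300,370), straddle the rib at (250,340) along its length. I close, then lift gently.

Call:
play_rows(commands="0 0 0 0 0 0;0 0 0 0 0 0;0 0 0 0 0 0;0 0 0 0 0 0;0 0 0 0 0 0;0 0 0 0 0 0;0 0 0 0 0 0", grip=20)

```text
time_s: 25.55
tcp_pos: [0.5433, -0.0718, 0.0621]
ee_rot: [[0.975, 0.221, 0.001], [0.221, -0.975, 0.0], [0.001, 0.0, -1.0]]
wrist_force: [1.2, 0.5, 1.2]
gripper_width: 0.41
gripper_force: 30.0
```

Call:
play_rows(commands="0 0 0.1 0 0 0;0 0 0.1 0 0 0;0 0 0.15 0 0 0;0 0 0.2 0 0 0;0 0 0 0 0 0;0 0 0 0 0 0")

```text
time_s: 26.15
tcp_pos: [0.5429, -0.0718, 0.0787]
ee_rot: [[0.975, 0.221, 0.0], [0.221, -0.975, 0.0], [0.0, -0.0, -1.0]]
wrist_force: [0.8, -0.4, -3.7]
gripper_width: 0.414
gripper_force: 30.0
```

Call:
play_rows(commands="0 0 0.3 0 0 0;0 0 0.7 0 0 0;0 0 1 0 0 0;0 0 0.9 0 0 0;0 0 0.4 0 0 0;0 0 0 0 0 0;-0.03 0.4 0 0 0 0;-0.08 0.8 0 0 0 0;-0.09 1 0 0 0 0;-0.09 1 0 0 0 0;-0.09 1 0 0 0 0;-0.09 1 0 0 0 0;-0.09 1 0 0 0 0;-0.09 1 0 0 0 0;-0.09 1 0 0 0 0;-0.09 1 0 0 0 0;-0.09 1 0 0 0 0;-0.08 1 0 0 0 0;-0.04 0.6 0 0 0 0;0 0.27 0 0 0 0")

```text
time_s: 28.15
tcp_pos: [0.5107, 0.2917, 0.1758]
ee_rot: [[0.975, 0.223, -0.002], [0.223, -0.975, -0.002], [-0.003, 0.001, -1.0]]
wrist_force: [0.4, 0.2, -2.7]
gripper_width: 0.408
gripper_force: 30.0
```

Call:
play_rows(commands="0 0 0 0 0 0;0 0 0 0 0 0;0 0 0 0 0 0")

```text
time_s: 28.45
tcp_pos: [0.5118, 0.2891, 0.1775]
ee_rot: [[0.976, 0.22, -0.001], [0.22, -0.976, -0.0], [-0.001, 0.0, -1.0]]
wrist_force: [-0.2, -0.2, -3.5]
gripper_width: 0.41
gripper_force: 30.0
```

Run:
```python
from h import *
im,d=grab('side'); print(r.sense()['tcp_pos']); x0,y0=170,50
cv2.imwrite('pics/s7.png',cv2.resize(im[y0:y0+160,x0:x0+170],None,fx=3.5,fy=3.5,interpolation=cv2.INTER_CUBIC))
```

```text
[0.51188886 0.28918337 0.1775956 ]
```

View pics/s7.png

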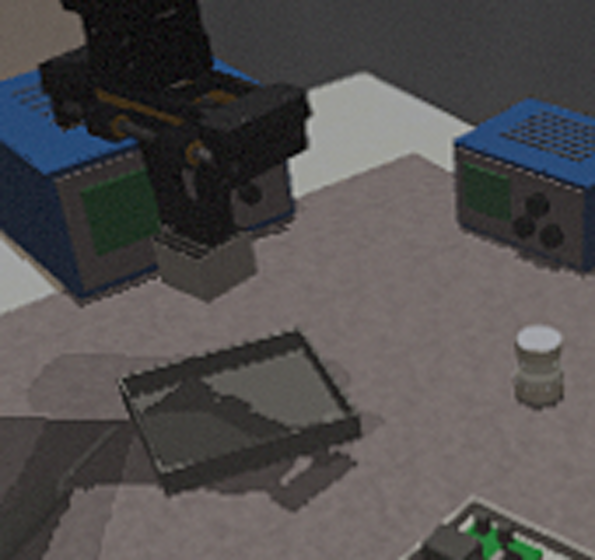

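The module hangs upright from the gripper at (205,260), above the empty tray at (240,410). I lower it, with the final millimetres slow.

Call:
play_rows(commands="0.05 0 -0.4 0 0 0;0 0.03 -0.8 0 0 0;0 0 -0.9 0 0 0;0 0 -0.8 0 0 0;0 0 -0.5 0 0 0;0 0 -0.3 0 0 0;0 0 -0.2 0 0 0;0 0 -0.1 0 0 0;0 0 -0.1 0 0 0;0 0 -0.05 0 0 0;0 0 0 0 0 0;0 0 0 0 0 0")

```text
time_s: 29.7
tcp_pos: [0.5135, 0.2914, 0.0535]
ee_rot: [[0.975, 0.221, 0.001], [0.221, -0.975, 0.001], [0.001, -0.0, -1.0]]
wrist_force: [0.2, -0.2, -2.3]
gripper_width: 0.408
gripper_force: 30.0
```

Call:
play_rows(commands="0 0 -0.06 0 0 0;0 0 -0.06 0 0 0;0 0 -0.06 0 0 0;0 0 -0.05 0 0 0;0 0 -0.03 0 0 0;0 0 -0.02 0 0 0;0 0 0 0 0 0;0 0 0 0 0 0")

```text
time_s: 30.5
tcp_pos: [0.5132, 0.2911, 0.0451]
ee_rot: [[0.975, 0.221, 0.0], [0.221, -0.975, -0.0], [0.0, 0.0, -1.0]]
wrist_force: [-1.7, -1.8, 2.2]
gripper_width: 0.41
gripper_force: 30.0
```

Call:
play_rows(commands="0 0 -0.02 0 0 0;0 0 -0.02 0 0 0;0 0 0 0 0 0;0 0 0 0 0 0")

```text
time_s: 30.9
tcp_pos: [0.5133, 0.2911, 0.0451]
ee_rot: [[0.975, 0.221, 0.0], [0.221, -0.975, -0.0], [0.0, 0.0, -1.0]]
wrist_force: [-5.1, -1.7, 8.9]
gripper_width: 0.411
gripper_force: 30.0
```

Touchdown was at TCP 45 mm. I unload the press, then release and retreat.

Call:
play_rows(commands="0 0 0.02 0 0 0;0 0 0.02 0 0 0;0 0 0 0 0 0;0 0 0 0 0 0")

```text
time_s: 31.3
tcp_pos: [0.5133, 0.2911, 0.0451]
ee_rot: [[0.975, 0.221, -0.0], [0.221, -0.975, -0.0], [-0.0, 0.0, -1.0]]
wrist_force: [-2.1, -1.9, 6.1]
gripper_width: 0.411
gripper_force: 30.0
```

Call:
play_rows(commands="0 0 0 0 0 0;0 0 0 0 0 0;0 0 0 0 0 0;0 0 0 0 0 0;0 0 0 0 0 0;0 0 0 0 0 0;0 0 0.2 0 0 0;0 0 0.5 0 0 0;0 0 1 0 0 0;0 0 1 0 0 0;0 0 1 0 0 0;0 0 1 0 0 0;0 0 0 0 0 0;-0.8 0.8 0 0 0 0;-1 1 0 0 0 0;-1 1 0 0 0 0;-1 1 0 0 0 0;-1 1 0 0 0 0;0 0 0 0 0 0;0 0 0 0 0 0", grip=60)

```text
time_s: 33.3
tcp_pos: [0.3682, 0.4358, 0.1851]
ee_rot: [[0.975, 0.223, -0.001], [0.223, -0.975, -0.001], [-0.001, 0.001, -1.0]]
wrist_force: [0.8, 0.0, 0.3]
gripper_width: 0.689
gripper_force: 0.0
```

```bash
python3 f.py
python3 - <<'E'
from h import *
im,d=load('top'); im2,_=load('side'); P=cloud('top',d); Z=P[...,2]
k=np.zeros(d.shape,bool); k[195:292,130:222]=1; m=k&(Z>.055)&(Z<.07); print('module rib',m.sum(),np.median(Z[m]),np.percentile(Z[m],[10,90]),P[m].mean(0))
m=k&(Z>.03)&(Z<.045); print('block top',m.sum(),np.median(Z[m]))
cv2.imwrite('pics/end.png',np.vstack([im[:300,60:560],im2[60:340,120:620]]))
E
```

```text
[0.36889475 0.43507896 0.18516983]
rib none
barrel 179 0.0501 ((522.5869140625, 19.331485748291016), (25.66872787475586, 33.75487518310547), 11.16889762878418) [522.3  19.8]
fork 193 0.122 ((526.8265380859375, -299.01983642578125), (23.705373764038086, 35.05315399169922), 88.87371063232422) [ 526.3 -299.2]
fork top side 139 0.12332774833568241
module rib 137 0.061401591084197966 [0.05893312 0.06359051] [0.51426244 0.28898904 0.0613089 ]
block top 424 0.03902298514290036
```

View pics/end.png

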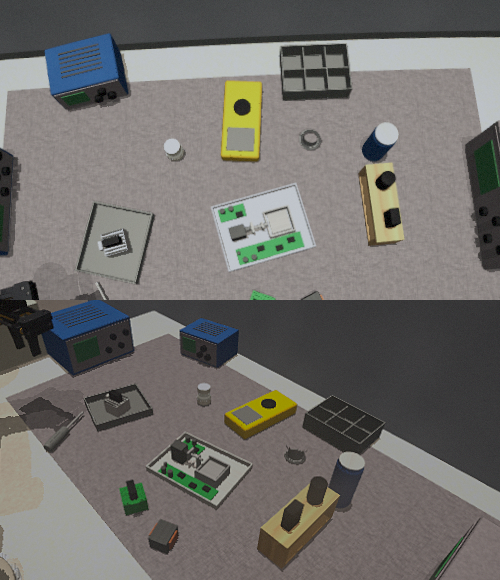

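The final picture shows the module upright in the tray at (115,242), rib top at 61–62 mm as expected. The bay is empty at (278,222), the fork is in its slot at (392,217), and everything else is where it was. I hand in.

```bash
python3 -c "
from station import r
print(r.finish_job())"
```

```text
the job is handed in; nothing more can be done
None
```

The job is handed in at about 33 s: the module popped up after a push of about 8 N, the fork is back in its own slot, and the module stands upright in the grey tray with nothing else visibly disturbed.

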